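# Close up the candle caddy and hold it out over the counter pad

## Task

Lay the match box flat in the open drawer of the wooden candle caddy and push the drawer fully shut, so that nothing slides out on the way. Then lift the caddy by the handle bar over the candle and carry it, level enough that the loose ball candle stays in its dish, to the grey counter pad. Finish still holding it there by the handle, still and level, its feet about 10 cm above the middle of the pad, for the customer to look at; do not put it down or let go, and do not disturb the other goods on the table.

Things in the scene. Friction and masses are not known exactly. Their poses are not given: they have to be found in the camera images.
- caddy: Loose wooden carrying caddy, 0.5 kg: a drawer case 108 mm deep (x), 118 mm wide (y), its top 42 mm above the table with a round dish on it; two A-shaped end frames (outer faces y = +-58 mm) carry a handle bar along y, 160 mm high in all. Origin: on the table under its centre, z up, x to its back; the drawer opens to its -x. With the drawer shut the centre of mass is under the bar's middle.
- drawer (a joint): How far the caddy's drawer stands out, m: 0 = shut (front panel against the case), 0.092 = fully out; starts about 0.08 to 0.09. It runs along the caddy's x, its friction is about 0.4 N; a push of a few newtons would start to slide the whole caddy.
- drawer_in (a point): Centre of the drawer's inner floor, 12 mm above the table, moves with the drawer, axes as the caddy's. Inside 72 mm along x, 60 mm along y. The 3 mm side walls rise 4 mm over the floor along their middle 44 mm (room for fingers), 12 mm near the ends. Front panel: 94 mm wide, top 34 mm above the table, outer face 43 mm from here towards -x.
- drawer_knob (a point): Front end of the brass drawer knob (16 mm across, stands 18 mm out of the front panel), 21 mm above the table, 61 mm from drawer_in towards the caddy's -x; moves with the drawer.
- handle (a point): Centre of the handle bar: 16 mm thick along the caddy's x, 22 mm high, 96 mm free length along the caddy's y; 145 mm above the caddy's origin. The candle's top is 38 mm below the bar's underside.
- dish (a point): Where the centre of the candle is while it sits in the dish: 70 mm above the caddy's origin, on its middle axis. The dish's rim is a ring of 24 mm inner diameter at 48 mm height, so the ball rolls out if the caddy is tipped or jerked past about 25 degrees.
- candle: Plain ivory ball candle, 50 mm diameter, about 60 g, lying loose in the dish. Origin: its centre.
- match_box: Flat cardboard match box, 50 mm (its x) by 64 mm (its y) by 14 mm high, about 20 g, lying flat on the table, any yaw. Origin: centre of its underside. It fits the drawer only with its 64 mm side along the caddy's x, either way round.
- pad: Grey felt counter pad with a black edge, 170 mm (x) by 210 mm (y), 5 mm thick, fixed flat on the table. Origin: centre of its underside.
- balm_tin: Bystander: round tin, 67 mm diameter, 29 mm high. Origin under its centre. To be left alone.
- spinning_top: Bystander: wooden spinning top, 53 mm diameter, 62 mm high. Origin under its centre. To be left alone.
- calendar_block: Bystander: wooden calendar cube, 56 by 56 by 44 mm. Origin under its centre. To be left alone.
Not all that is in view belongs to the job. What is shaped like the candle but pink or turquoise is not meant.

How it is judged:
By the outcome, as a careful person would: the job done as asked, in the order asked, and still so for the second after the job is handed in, while the arm keeps its last pose, push and grip.
It also fails if it takes over 72 s, if anything falls off the work surface, if the arm or the gripper's body presses on something with over 40 N, if the wrist force passes 120 N, or if a joint passes its speed limit or range.

## Robot

A 7-joint arm with a two-finger parallel gripper is mounted at the origin on a cart in front of the work surface, level with it; the furniture and walls round the work are solid. World frame = base frame: x ahead of the robot, y to its left, z up, the work surface at z = 0. Lengths are in m, angles in degrees, forces in N, time in s.
With the tool pointing down it reaches from about 0.425 to 0.875 m from the base axis. Payload 4.7 kg.
Tool frame: the origin (TCP) lies midway between the tips of the shut fingers; the grasp point (between the pads) lies 19 mm behind it; z points along the fingers, y is the line along which they close (so a half turn about z gives the same grasp; the last joint's range is limited). The gripper opens to 87 mm and grips with 3 to 60 N. Pads are 19 mm wide; open, the fingers measure 117 mm over their backs; the gripper's body (75 mm by 190 mm) begins 51 mm behind the grasp point.
Start: joints at [71.339, 18.392, -4.016, 83.108, 1.295, 78.541, -3.26], TCP at [0.217, -0.613, 0.223] pointing down, gripper open.
Joint ranges: [-163.93, 163.93], [-17.29, 119.83], [-79.2, 71.16], [3.27, 140.29], [-89.18, 269.18], [5.43, 117.66], [-154.24, 154.24]. Speed limits (degrees/s): [147.25, 147.25, 180, 180, 180, 180, 180].

## Interface

Orientations are given as [roll, pitch, yaw] about the fixed x, y, z axes, in that order (R = Rz(yaw) Ry(pitch) Rx(roll)).
In Python, from cell import env, viewer, boxes_of, masks_of gives the robot as it stands. The module is installed in compiled form; this text tells all that it offers.
- The arm moves only by the tool apply_moves, never from a script. Its argument "moves" is a list of rows, each a list of 7 numbers: the shift along the tool's x, y, z scaled (see below), then the turn, a rotation vector about the tool's x, y, z scaled (see below), then the opening, from 0 (shut) to 1 (fully open). A call has 1 to 20 rows; each row is the pose to reach, as a shift and turn from the pose commanded when the call began, along the tool's axes at that moment; what a row does not reach only later rows make up. The controller multiplies each number of a shift by 0.2 m and each number of a turn by 1.5 rad. A row lasts 1/10 s, in which the tool goes at most 50 mm and 8.59 degrees, less where a joint would pass 70% of its speed; a pose out of reach is approached as far as the arm can. A call with a number of a shift or a turn outside -1 to 1 is refused whole. A call with a gripper value outside its range is refused whole. The fingers move at their own pace and stop on an object; "grip_force" is the grip in N (left out, the last holds). Time passes only in rows, so rows that repeat a pose let the fingers close. It gives the time, the measured TCP pose, the force, the opening and the grip force at its end, in the units of the state.
- env.get_obs(): the state, without advancing time (a new reading comes with each control period).
- viewer.read_camera(name): name is "scene" or "top" or "wrist"; returns the picture (384x512x3 uint8, red, green, blue); there is no depth.
- viewer.get_calibration(name): a dict with "fov_y" (degrees; the focal length in pixels is half the picture's height over the tangent of half this angle, whatever the lens; pixels are square), "cx", "cy" (the principal point, pixels), "k1" (the pictures are not rectified: a ray, as slopes to the right and down, at radius r is drawn at 1 + k1 r^2 times it, then the intrinsics apply), "position" and "orientation" of the camera in the world. Camera axes: x right, y up, looking along -z (the intrinsics and any distortion apply to the point x, -y, -z); pixel columns grow to the right and rows downward; lengths in m; the calibration is good to about 2 mm. A picture is of the moment at which its call begins: read the wrist's pose just before it. get_calibration takes no time and is no camera call; for the wrist camera it gives the pose at the moment of the call.
- env.sign_off(): hands the job in; it is judged then, once.
Trained networks look in the newest picture that a camera, given by its name, has taken for a name from the list of things; names that differ only in an ending like _2 or _b are one class to them, and where a whole thing is asked for, a point or a joint stands for the part that bears it (a point fixed in the world has none). Each returns a list of dicts, best first, with "conf" (0 to 1); they miss things now and then, are a little off and sometimes report something else, mostly with a low value. They report only what shows in the picture. A call takes as long as a camera call. They do not tell look-alikes from the thing itself.
- boxes_of(camera, target): "location" ([column, row] in pixels, amid what is visible of it).
- masks_of(camera, target): "pixels" (384x512 bool, what is visible of it) and "location" ([column, row] in pixels, amid what is visible of it).
The state is a dict: "time_s": time; "qpos": joint angles; "joint_velocities": joint speeds; "effort": joint torques, N m; "tool_pos": TCP position; "tool_rot": TCP orientation; "force": force on the tool from outside, world axes, zero at the start; "wrist_torque": the same for the moment, N m; "grip_width": finger opening in m; "grasp_force": force on a finger pad.
Only numpy, scipy, OpenCV 4.12 (cv2) and the standard library are available. Lean on these libraries where they do the work, as an engineer would, in place of code of your own. Each camera call takes 0.05 s, during which the arm holds its last target. There are 200 camera calls.

## Working session

There is one attempt and no reset: what is moved stays moved. The work goes in short steps, Python scripts to look and compute and a tool call to move; the robot and the scene stay as the last step left them, time stands still between calls to the robot, and variables do not carry over. Pictures are saved under pics/ and viewed, at most 10 in all, crops included, and the job is handed in when it is done.

Besides the shell and the picture viewer there is one more tool, called after "Emit:" by a JSON object that holds its "method" and its "body", one argument or row to a line. apply_moves: Moves the arm, as the interface text tells. Shifts and turns lie within -1 to 1; 1 stands for 0.2 m of shift or 1.5 rad of turn. Its arguments: {"type":"object","properties":{"moves":{"type":"array","items":{"type":"array","items":{"type":"number","minimum":-1,"maximum":1}}},"grip_force":{"type":"number"}},"required":["moves"]}

```bash
mkdir -p pics; cat > h.py <<'E'
import numpy as np, cv2
from scipy.spatial.transform import Rotation as R
from cell import env, viewer, boxes_of, masks_of
def rot(o):
    return R.from_euler('xyz',o,degrees=True)
def K(c):
    f=192/np.tan(np.radians(c['fov_y']/2)); return f
def ray(c,px):
    f=K(c); d=np.array([(px[0]-c['cx'])/f,(px[1]-c['cy'])/f]); u=d.copy()
    for _ in range(20): u=d/(1+c['k1']*(u@u))
    return camR(c)@np.array([u[0],-u[1],-1])
def camR(c):
    o=np.array(c['orientation'],float)
    return o if o.shape==(3,3) else rot(o).as_matrix()
def at_z(c,px,z):
    r=ray(c,px); p=np.array(c['position']); return p+r*(z-p[2])/r[2]
def proj(c,P):
    v=camR(c).T@(np.array(P)-c['position']); u=np.array([v[0],-v[1]])/-v[2]
    u=u*(1+c['k1']*(u@u)); f=K(c); return np.array([c['cx'],c['cy']])+f*u
def save(n,im): cv2.imwrite('pics/'+n+'.png',im[:,:,::-1])
E
python3 - <<'E'
from h import *
for n in ['scene','top']:
    im=viewer.read_camera(n); save(n+'0',im); c=viewer.get_calibration(n); print(n,c)
    for t in ['caddy','drawer','drawer_knob','handle','candle','match_box','pad','balm_tin','spinning_top','calendar_block']:
        print(t,[(np.round(b['location']).tolist(),round(b['conf'],2),np.round(at_z(c,b['location'],0)[:2],3).tolist()) for b in boxes_of(n,t)[:3]])
print(env.get_obs())
a=cv2.imread('pics/scene0.png');b=cv2.imread('pics/top0.png')
cv2.imwrite('pics/both0.png',cv2.resize(np.hstack([a,b]),(800,300)))
E
```

```text
scene {'fov_y': 56.61562951392707, 'cx': 255.00450970186776, 'cy': 195.30492737074292, 'k1': -0.05443189427580541, 'position': array([0.01674848, 0.63904291, 0.72684364]), 'orientation': array([  52.98037217,   -1.33461953, -141.63617388])}
caddy [([180.0, 240.0], 0.95, [0.633, 0.182]), ([224.0, 197.0], 0.39, [0.675, -0.051])]
drawer [([194.0, 262.0], 0.62, [0.542, 0.215])]
drawer_knob [([196.0, 260.0], 0.78, [0.543, 0.206]), ([205.0, 209.0], 0.2, [0.68, 0.032])]
handle [([180.0, 237.0], 0.96, [0.643, 0.172])]
candle [([139.0, 264.0], 0.88, [0.65, 0.314]), ([228.0, 226.0], 0.8, [0.571, 0.047]), ([239.0, 306.0], 0.73, [0.355, 0.245])]
match_box [([248.0, 217.0], 0.7, [0.547, -0.024])]
pad [([272.0, 188.0], 0.62, [0.581, -0.2])]
balm_tin [([222.0, 196.0], 0.76, [0.684, -0.053])]
spinning_top [([203.0, 207.0], 0.75, [0.692, 0.031])]
calendar_block [([341.0, 173.0], 0.47, [0.442, -0.443]), ([193.0, 261.0], 0.18, [0.547, 0.213])]
top {'fov_y': 49.50235238308627, 'cx': 254.60852435775377, 'cy': 201.68661738551938, 'k1': 0.03582936677558775, 'position': array([ 0.29591848, -0.05566622,  1.4
[... 746 characters left out ...]
1, 'qpos': array([71.3392815 , 18.39146843, -4.01696881, 83.10842321,  1.29543819,
       78.54157176, -3.26036248]), 'joint_velocities': array([-0.04976941, -0.04732749,  0.01928706, -0.10966344, -0.01868922,
        0.02298043,  0.01353164]), 'effort': array([ 6.86037110e-04, -4.91117477e+01, -4.02758913e-01, -3.12777400e+01,
       -6.36743288e-02,  3.38005519e-02,  3.48984577e-05]), 'tool_pos': array([ 0.21661987, -0.61285235,  0.22258416]), 'tool_rot': array([1.79996300e+02, 2.97504362e-03, 1.94700828e+01]), 'force': array([8.22434126e-01, 1.53838110e-01, 5.72931538e-04]), 'wrist_torque': array([0.04022279, 0.0034814 , 0.04290812]), 'grasp_force': 0.0, 'grip_width': 0.08682634028427369}
```

```bash
python3 - <<'E'
import cv2,numpy as np
a=cv2.imread('pics/scene0.png');b=cv2.imread('pics/top0.png')
A=cv2.resize(a[150:340,100:353],(800,600),interpolation=cv2.INTER_CUBIC)
B=cv2.resize(b[120:285,140:360],(800,600),interpolation=cv2.INTER_CUBIC)
cv2.imwrite('pics/sc.png',A);cv2.imwrite('pics/tc.png',B)
E
```

```text
(no output)
```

View pics/sc.png

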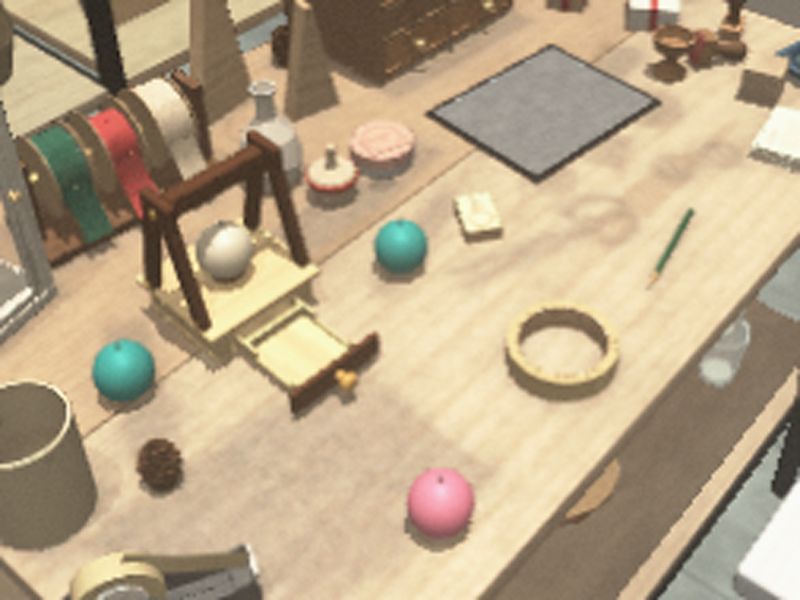

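View pics/tc.png

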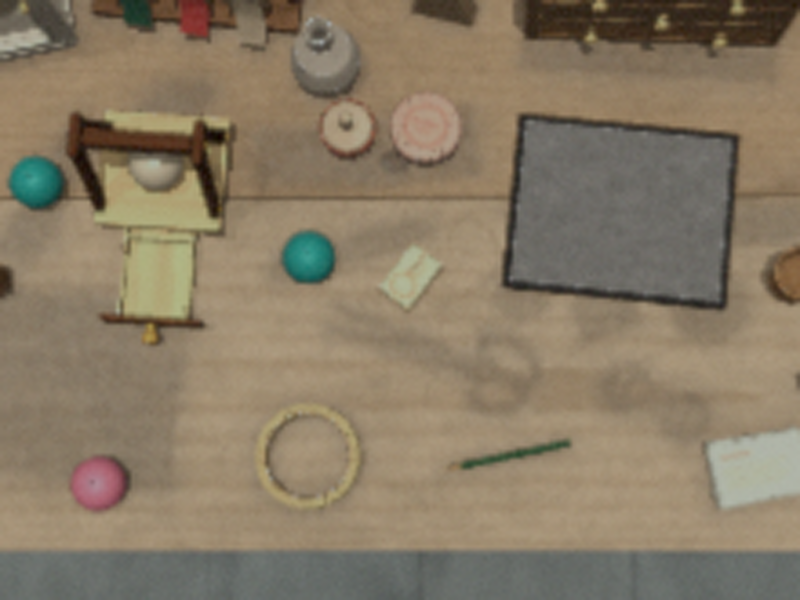

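View pics/both0.png

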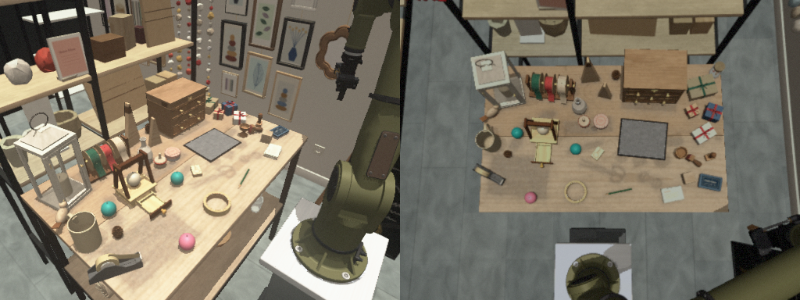

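```bash
python3 - <<'E'
from h import *
for n in ['top','scene']:
    viewer.read_camera(n); c=viewer.get_calibration(n)
    for t,z in [('match_box',0.01),('pad',0.005)]:
        m=masks_of(n,t)[0]; ys,xs=np.nonzero(m['pixels'])
        P=np.array([at_z(c,(x,y),z)[:2] for x,y in zip(xs,ys)])
        print(n,t,m['conf'],len(xs),P.mean(0),cv2.minAreaRect((P*1000).astype(np.float32)))
c=viewer.get_calibration('top')
def cr(p): return (140+(p[0]+.5)/800*220-.5,120+(p[1]+.5)/600*165-.5)
for nm,p,z in [('knob',(150,342),.021),('panL',(103,318),.034),('panR',(203,324),.034),('barL',(80,132),.156),('barR',(202,140),.156),('casFL',(97,222),.042),('casFR',(222,230),.042),('casBR',(230,120),.042)]:
    print(nm,at_z(c,cr(p),z)[:2].round(4))
c=viewer.get_calibration('wrist'); o=env.get_obs()
T=rot(o['tool_rot']).as_matrix()
print('wrist cam in tool',T.T@(np.array(c['position'])-o['tool_pos']),T.T@camR(c),c['fov_y'])
E
```

```text
top match_box 0.49 209 [ 0.5339503  -0.01922532] ((534.0768432617188, -18.986976623535156), (40.4383544921875, 61.158042907714844), 53.447784423828125)
top pad 0.81 2992 [ 0.59583524 -0.21536602] ((596.9159545898438, -215.33116149902344), (215.71041870117188, 170.18606567382812), 84.17230987548828)
scene match_box 0.56 206 [ 0.52910126 -0.0171628 ] ((530.8279418945312, -18.177490234375), (41.57569885253906, 75.12370300292969), 50.299800872802734)
scene pad 0.55 1698 [ 0.5932586  -0.20767768] ((595.919677734375, -214.3772430419922), (213.7002410888672, 174.74818420410156), 84.66842651367188)
knob [0.4701 0.2216]
panL [0.4907 0.2628]
panR [0.485  0.1708]
barL [0.6334 0.2592]
barR [0.6261 0.1551]
casFL [0.5789 0.2694]
casFR [0.5711 0.154 ]
casBR [0.6752 0.1486]
wrist cam in tool [ 0.08040677 -0.00092561 -0.16231573] [[-8.18817810e-04  9.56135039e-01  2.92925105e-01]
 [ 9.99999637e-01  8.52389968e-04  1.30326735e-05]
 [-2.37225425e-04  2.92925009e-01 -9.56135389e-01]] 68.31042608587666
```

Emit:
{"method": "apply_moves", "body": {
  "moves": [
    [0.98, -0.92, 0, 0, 0, -0.8, 1],
    [0.98, -0.92, 0, 0, 0, -0.8, 1],
    [0.98, -0.92, 0, 0, 0, -0.8, 1],
    [0.98, -0.92, 0, 0, 0, -0.8, 1],
    [0.98, -0.92, 0, 0, 0, -0.8, 1],
    [0.98, -0.92, 0, 0, 0, -0.8, 1],
    [0.98, -0.92, 0, 0, 0, -0.8, 1],
    [0.98, -0.92, 0, 0, 0, -0.8, 1],
    [0.98, -0.92, 0, 0, 0, -0.8, 1]
  ]
}}

```text
time_s: 2.3
tool_pos: [0.3402, -0.3739, 0.2228]
tool_rot: [180.0, 0.0, 88.3]
force: [-0.3, -0.2, 0.3]
grip_width: 0.0869
grasp_force: 0.0
```

```bash
cat >> h.py <<'E'
def go(p,rpy):
    "shift and turn (scaled) from the measured pose to pose p, rpy"
    o=env.get_obs(); T=rot(o['tool_rot'])
    s=T.inv().apply(np.array(p)-o['tool_pos'])/0.2; t=(T.inv()*rot(rpy)).as_rotvec()/1.5
    print('t',round(o['time_s'],2),'pos',o['tool_pos'].round(4),o['tool_rot'].round(2),'q',o['qpos'].round(0),'F',o['force'].round(2))
    print('shift',s.round(3),'turn',t.round(3))
E
python3 -c "
from h import *
go([.53,-.018,.2],[180,0,143.4])"
```

```text
t 2.3 pos [ 0.3402 -0.3739  0.2228] [1.7999e+02 4.0000e-02 8.8280e+01] q [ 62.   2. -18. 103.   0.  76.  43.] F [-0.31 -0.23  0.29]
shift [1.807 0.895 0.113] turn [-0.     0.    -0.641]
```

Emit:
{"method": "apply_moves", "body": {
  "moves": [
    [0.95, 0.45, 0.05, 0, 0, 0, 1],
    [0.95, 0.45, 0.05, 0, 0, 0, 1],
    [0.95, 0.45, 0.05, 0, 0, 0, 1],
    [0.95, 0.45, 0.05, 0, 0, 0, 1],
    [0.95, 0.45, 0.05, 0, 0, 0, 1]
  ]
}}

```text
time_s: 2.8
tool_pos: [0.4385, -0.1807, 0.2128]
tool_rot: [179.9, -0.1, 88.5]
force: [0.5, 0.0, 0.4]
grip_width: 0.0874
grasp_force: 0.0
```

Emit:
{"method": "apply_moves", "body": {
  "moves": [
    [0.86, 0.45, 0.06, 0, 0, -0.64, 1],
    [0.86, 0.45, 0.06, 0, 0, -0.64, 1],
    [0.86, 0.45, 0.06, 0, 0, -0.64, 1],
    [0.86, 0.45, 0.06, 0, 0, -0.64, 1],
    [0.86, 0.45, 0.06, 0, 0, -0.64, 1],
    [0.86, 0.45, 0.06, 0, 0, -0.64, 1],
    [0.86, 0.45, 0.06, 0, 0, -0.64, 1],
    [0.86, 0.45, 0.06, 0, 0, -0.64, 1]
  ]
}}

```text
time_s: 3.6
tool_pos: [0.5313, -0.0185, 0.2004]
tool_rot: [-180.0, -0.0, 143.0]
force: [0.3, -0.7, 0.4]
grip_width: 0.0871
grasp_force: 0.0
```

```bash
python3 - <<'E'
from h import *
c=viewer.get_calibration('wrist');im=viewer.read_camera('wrist')
save('w1',im)
ms=masks_of('wrist','match_box'); print([(m['conf'],m['location']) for m in ms])
ys,xs=np.nonzero(ms[0]['pixels'])
P=np.array([at_z(c,(x,y),.014)[:2] for x,y in zip(xs,ys)])
print(P.mean(0),cv2.minAreaRect((P*1000).astype(np.float32)))
go([.532,-.018,.007],[180,0,143.4])
E
```

```text
[(0.78, [258.3, 173.4])]
[ 0.5300323  -0.01770442] ((530.3753662109375, -18.447410583496094), (36.78622055053711, 59.7818603515625), 53.77542495727539)
t 3.7 pos [ 0.5312 -0.0184  0.2005] [-179.99   -0.    142.98] q [ 39.   8. -43. 100.   6.  74.  48.] F [ 0.1   0.51 -0.09]
shift [-0.002  0.004  0.967] turn [-0.    -0.    -0.005]
```

View pics/w1.png

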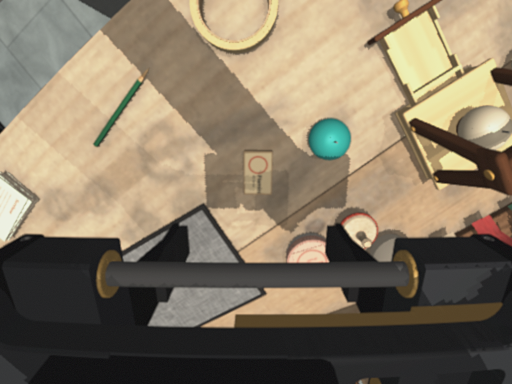

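```bash
python3 - <<'E'
import cv2,numpy as np
a=cv2.imread('pics/w1.png')[120:220,195:330]
a=cv2.resize(a,(800,593),interpolation=cv2.INTER_CUBIC)
cv2.imwrite('pics/w1c.png',a)
E
```

```text
(no output)
```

View pics/w1c.png

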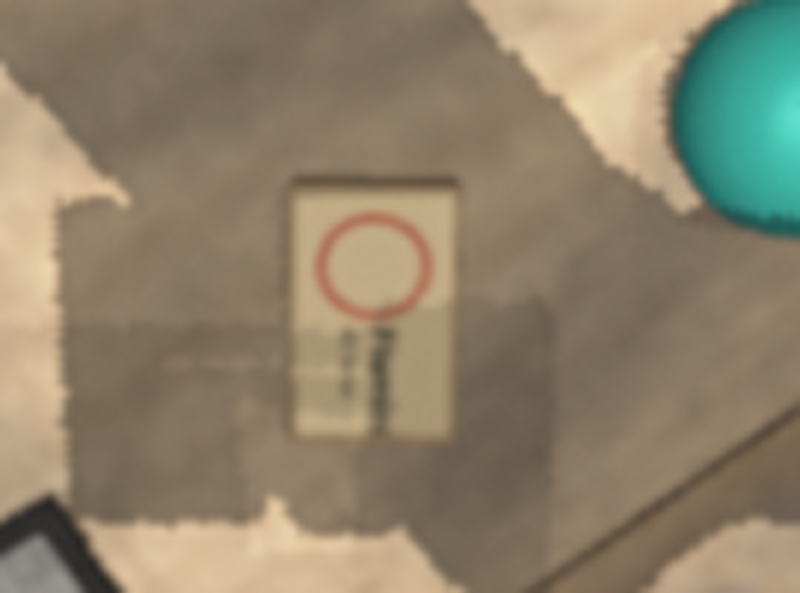

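Emit:
{"method": "apply_moves", "body": {
  "moves": [
    [0, 0, 0.3, 0, 0, -0.005, 1],
    [0, 0, 0.6, 0, 0, -0.005, 1],
    [0, 0, 0.85, 0, 0, -0.005, 1],
    [0, 0, 0.96, 0, 0, -0.005, 1],
    [0, 0, 0.965, 0, 0, -0.005, 1],
    [0, 0, 0.965, 0, 0, -0.005, 0.3],
    [0, 0, 0.965, 0, 0, -0.005, 0.3],
    [0, 0, 0.965, 0, 0, -0.005, 0.3],
    [0, 0, 0.965, 0, 0, -0.005, 0.3],
    [0, 0, 0.965, 0, 0, -0.005, 0.3],
    [0, 0, 0.965, 0, 0, -0.005, 0.3],
    [0, 0, 0.965, 0, 0, -0.005, 0.3]
  ],
  "grip_force": 8
}}

```text
time_s: 4.9
tool_pos: [0.5312, -0.0179, 0.0077]
tool_rot: [-180.0, 0.0, 143.6]
force: [0.1, -0.4, -0.3]
grip_width: 0.039
grasp_force: 0.0
```

Emit:
{"method": "apply_moves", "body": {
  "moves": [
    [0, 0, 0, 0, 0, 0, 0.2],
    [0, 0, 0, 0, 0, 0, 0.2],
    [0, 0, 0, 0, 0, 0, 0.2],
    [0, 0, 0, 0, 0, 0, 0.2],
    [0, 0, 0, 0, 0, 0, 0.2]
  ]
}}

```text
time_s: 5.4
tool_pos: [0.5312, -0.0179, 0.0076]
tool_rot: [-180.0, 0.0, 143.7]
force: [-1.2, -0.7, 2.9]
grip_width: 0.0359
grasp_force: 8.0
```

```bash
python3 - <<'E'
from h import *
a=cv2.imread('pics/top0.png')[60:280,330:450]; b=cv2.imread('pics/scene0.png')[110:220,250:400]
A=cv2.resize(a,(327,600),interpolation=cv2.INTER_CUBIC);B=np.zeros((600,470,3),np.uint8)
B[:345]=cv2.resize(b,(470,345),interpolation=cv2.INTER_CUBIC)
cv2.imwrite('pics/r.png',np.hstack([A,B]))
for n in ['top','scene']:
    viewer.read_camera(n);c=viewer.get_calibration(n)
    print([(b['location'],b['conf'],at_z(c,b['location'],0)) for b in boxes_of(n,'match_box')])
E
```

```text
[]
[([250.1, 217.2], 0.7, array([ 0.54293362, -0.02823108,  0.        ]))]
```

View pics/r.png

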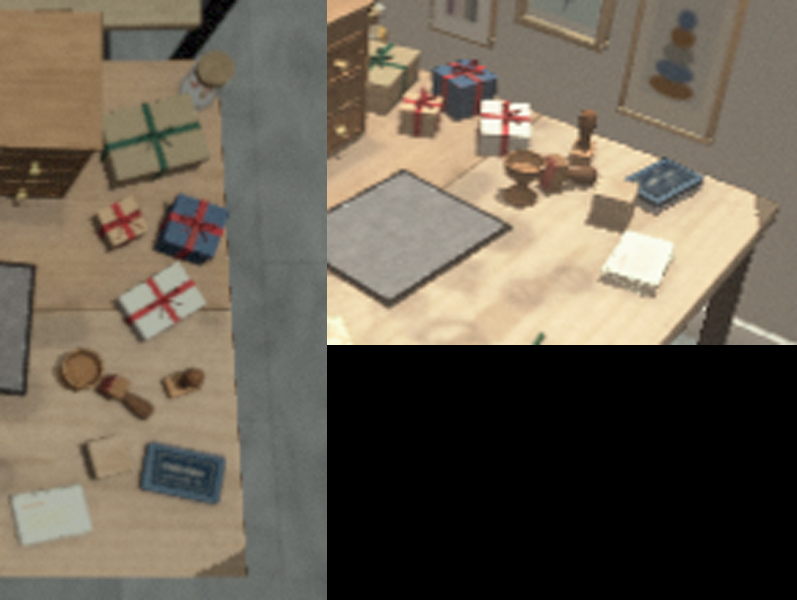

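Emit:
{"method": "apply_moves", "body": {
  "moves": [
    [0, 0, -0.2, 0, 0, 0, 0.2],
    [0, 0, -0.45, 0, 0, 0, 0.2],
    [0, 0, -0.7, 0, 0, 0, 0.2],
    [0, 0, -0.95, 0, 0, 0, 0.2],
    [0, 0, -0.95, 0, 0, -0.38, 0.2],
    [0, 0, -0.95, 0, 0, -0.38, 0.2],
    [0, 0, -0.95, 0, 0, -0.38, 0.2],
    [0, 0, -0.95, 0, 0, -0.38, 0.2],
    [0, 0, -0.95, 0, 0, -0.38, 0.2]
  ]
}}

```text
time_s: 6.5
tool_pos: [0.5311, -0.0177, 0.1972]
tool_rot: [180.0, -0.0, 176.3]
force: [-0.3, 0.8, 0.3]
grip_width: 0.0356
grasp_force: 8.0
```

```bash
python3 -c "
from h import *
go([.51,.215,.2],[180,0,176.2]);print(env.get_obs()['grasp_force'])"
```

```text
t 6.5 pos [ 0.5311 -0.0177  0.1972] [ 1.7999e+02 -1.0000e-02  1.7634e+02] q [ 43.   9. -47. 101.   7.  74.  80.] F [-0.33  0.75  0.32]
shift [ 0.18   1.155 -0.014] turn [ 0.    -0.     0.002]
7.972077280282974
```

Emit:
{"method": "apply_moves", "body": {
  "moves": [
    [0.03, 0.2, 0, 0, 0, 0, 0.2],
    [0.09, 0.42, 0, 0, 0, 0, 0.2],
    [0.15, 0.65, 0, 0, 0, 0, 0.2],
    [0.18, 0.85, 0, 0, 0, 0, 0.2],
    [0.18, 1.0, 0, 0, 0, 0, 0.2],
    [0.18, 1.0, 0, 0, 0, 0, 0.2],
    [0.18, 1.0, 0, 0, 0, 0, 0.2]
  ]
}}

```text
time_s: 7.2
tool_pos: [0.5078, 0.1845, 0.1972]
tool_rot: [-180.0, -0.0, 176.3]
force: [0.1, 0.3, 0.1]
grip_width: 0.0361
grasp_force: 8.0
```

```bash
python3 - <<'E'
from h import *
c=viewer.get_calibration('wrist');im=viewer.read_camera('wrist')
save('w2',im)
for t in ['drawer','drawer_knob','handle','candle']:
    ms=masks_of('wrist',t); print(t,[(m['conf'],m['location'],m['pixels'].sum(),at_z(c,m['location'],.021)[:2]) for m in ms])
go([.53,.215,.2],[180,0,176.2]);print(env.get_obs()['grasp_force'])
cv2.imwrite('pics/w2c.png',cv2.resize(im[:300,56:456,::-1],(800,600),interpolation=cv2.INTER_CUBIC))
E
```

```text
drawer [(0.8, [293.2, 179.3], np.int64(3345), array([0.5164125 , 0.22946502]))]
drawer_knob [(0.92, [289.7, 174.3], np.int64(3222), array([0.50979534, 0.22534707]))]
handle [(0.76, [291.5, 188.5], np.int64(4545), array([0.52811533, 0.22700933]))]
candle [(0.78, [322.2, 20.3], np.int64(1671), array([0.34045562, 0.2669191 ])), (0.74, [176.2, 210.2], np.int64(1256), array([0.54747455, 0.07867574])), (0.61, [280.2, 294.4], np.int64(282), array([0.68388625, 0.2067625 ]))]
t 7.45 pos [0.5085 0.1825 0.1974] [-179.96   -0.    176.13] q [ 27.  12. -55.  99.  10.  74.  56.] F [ 0.01 -0.34 -0.81]
shift [-0.096  0.169 -0.013] turn [-0.    -0.    -0.001]
7.973576188087463
```

View pics/w2c.png

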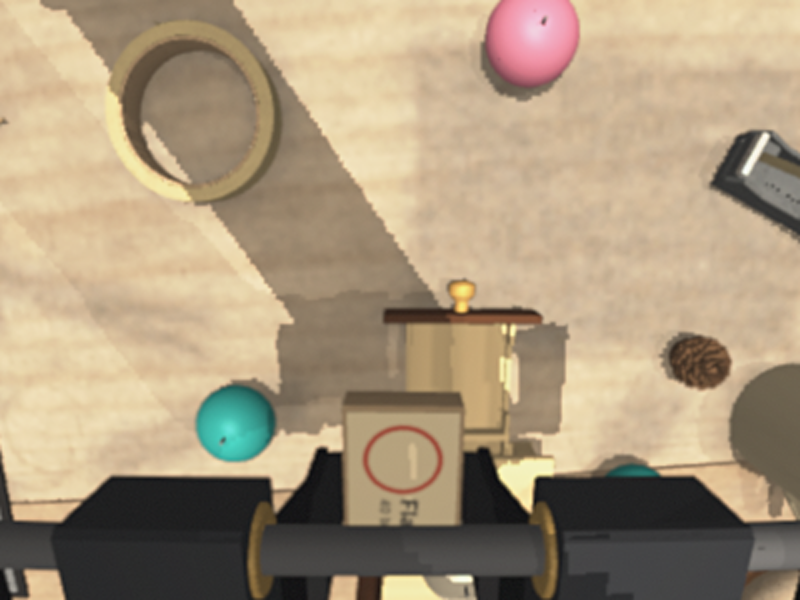

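```bash
python3 - <<'E'
from h import *
c=viewer.get_calibration('wrist')
f=lambda p:(56+(p[0]+.5)/2-.5,(p[1]+.5)/2-.5)
for n,p,z in [('knob',(461,282),.021),('pL',(385,317),.034),('pR',(541,320),.034),('inL',(405,330),.016),('inR',(503,330),.016),('backR',(507,432),.024),('backR0',(466,430),.024)]:
    print(n,at_z(c,f(p),z)[:2].round(4))
E
```

```text
knob [0.4694 0.2206]
pL [0.4851 0.1745]
pR [0.4929 0.2653]
inL [0.4972 0.1854]
inR [0.5012 0.2459]
backR [0.5659 0.246 ]
backR0 [0.5627 0.2199]
```

Emit:
{"method": "apply_moves", "body": {
  "moves": [
    [-0.09, 0.17, 0, 0, 0, 0.005, 0.2],
    [-0.095, 0.175, 0.2, 0, 0, 0.005, 0.2],
    [-0.095, 0.175, 0.4, 0, 0, 0.005, 0.2],
    [-0.095, 0.175, 0.6, 0, 0, 0.005, 0.2],
    [-0.095, 0.175, 0.68, 0, 0, 0.005, 0.2],
    [-0.095, 0.175, 0.68, 0, 0, 0.005, 0.2]
  ]
}}

```text
time_s: 8.05
tool_pos: [0.528, 0.2163, 0.0595]
tool_rot: [-179.9, -0.2, 175.8]
force: [-0.5, -0.4, 1.0]
grip_width: 0.036
grasp_force: 8.0
```

```bash
python3 - <<'E'
from h import *
c=viewer.get_calibration('wrist');im=viewer.read_camera('wrist')
go([.53,.216,.0215],[180,0,175.7])
cv2.imwrite('pics/w3.png',cv2.resize(im[60:330,96:456,::-1],(800,600),interpolation=cv2.INTER_CUBIC))
E
```

```text
t 8.1 pos [0.5294 0.2173 0.0616] [-1.7999e+02 -5.0000e-02  1.7583e+02] q [ 17.  25. -51. 103.  22.  62.  44.] F [-0.18 -0.46  0.41]
shift [-0.003 -0.006  0.201] turn [-0.    -0.001  0.002]
```

View pics/w3.png

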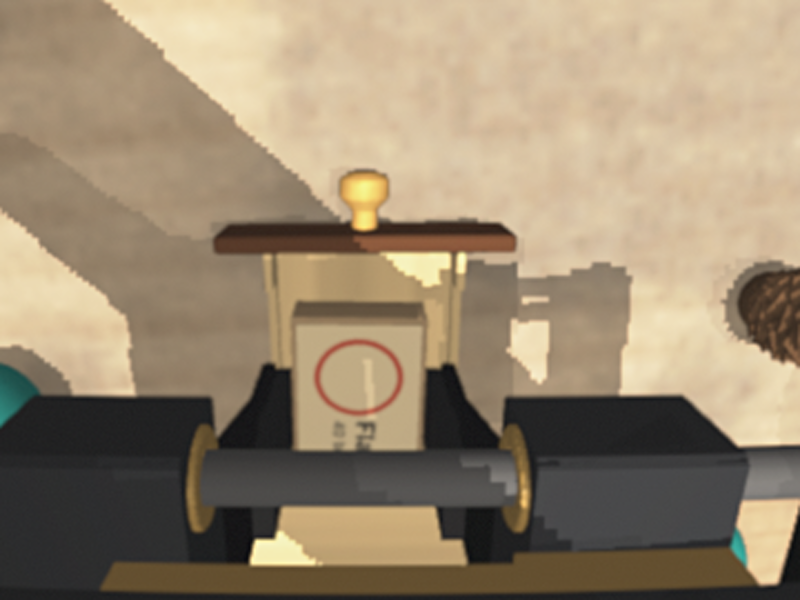

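Emit:
{"method": "apply_moves", "body": {
  "moves": [
    [0, 0, 0.1, 0, 0, 0, 0.2],
    [0, 0, 0.18, 0, 0, 0, 0.2],
    [0, 0, 0.2, 0, 0, 0, 0.2],
    [0, 0, 0.205, 0, 0, 0, 0.2],
    [0, 0, 0.205, 0, 0, 0, 0.2]
  ]
}}

```text
time_s: 8.6
tool_pos: [0.5299, 0.2181, 0.0213]
tool_rot: [180.0, 0.1, 175.9]
force: [-0.0, 0.3, -0.0]
grip_width: 0.0357
grasp_force: 8.0
```

Emit:
{"method": "apply_moves", "body": {
  "moves": [
    [0, -0.005, 0.006, 0, 0, 0, 0.35],
    [0, -0.005, 0.006, 0, 0, 0, 0.45],
    [0, -0.005, 0.006, 0, 0, 0, 0.6],
    [0, -0.005, 0.006, 0, 0, 0, 0.6],
    [0, -0.005, 0.006, 0, 0, 0, 0.6],
    [0, -0.005, -0.2, 0, 0, 0, 0.6],
    [0, -0.005, -0.4, 0, 0, 0, 0.6],
    [0, -0.005, -0.5, 0, 0, 0, 0.4]
  ]
}}

```text
time_s: 9.4
tool_pos: [0.5305, 0.218, 0.1239]
tool_rot: [179.9, 0.2, 175.9]
force: [0.2, -0.1, -0.3]
grip_width: 0.0489
grasp_force: 0.0
```

```bash
python3 - <<'E'
from h import *
c=viewer.get_calibration('wrist');im=viewer.read_camera('wrist')
o=env.get_obs()
print(o['tool_pos'],o['force'],o['grip_width'])
ax=np.array([np.cos(np.radians(-4.3)),np.sin(np.radians(-4.3)),0])
R0=rot([180,0,175.7])*R.from_euler('y',-22,degrees=True); print(R0.as_euler('xyz',degrees=True))
k=np.array([.4694,.2206,0]); P=k-ax*.04; P[2]=.12
go(P,R0.as_euler('xyz',degrees=True))
P[2]=.014;print(P)
cv2.imwrite('pics/w4.png',cv2.resize(im[60:330,96:456,::-1],(800,600),interpolation=cv2.INTER_CUBIC))
E
```

```text
[0.53184872 0.21854409 0.12616068] [0.60368022 0.37561619 2.33953586] 0.04611658890948618
[180.   22.  175.7]
t 9.45 pos [0.5318 0.2185 0.1262] [179.86   0.41 175.91] q [ 20.  21. -53. 100.  18.  68.  47.] F [0.6  0.38 2.34]
shift [ 0.512 -0.011  0.027] turn [ 0.002 -0.251  0.002]
[0.42951259 0.22359915 0.014     ]
```

View pics/w4.png

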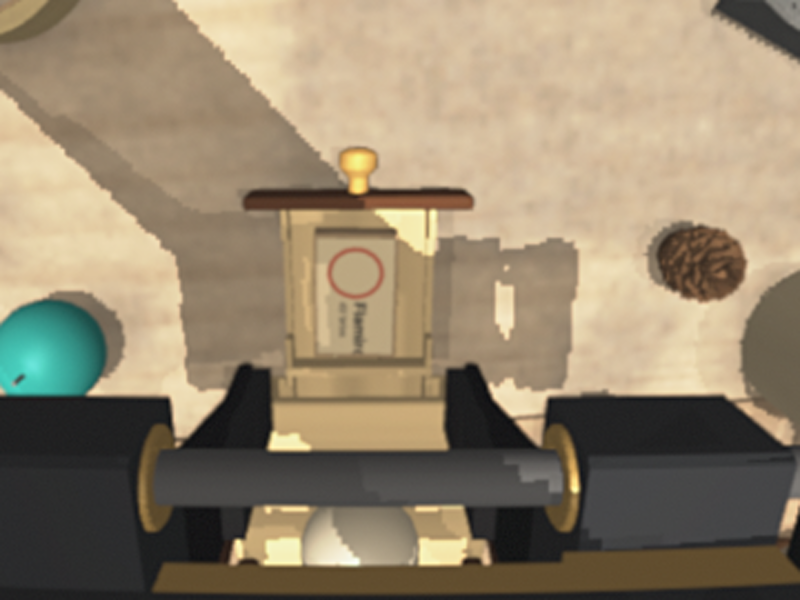

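Emit:
{"method": "apply_moves", "body": {
  "moves": [
    [0.15, 0, 0, 0, 0, 0, 0],
    [0.35, -0.01, 0.02, 0, -0.1, 0, 0],
    [0.51, -0.01, 0.03, 0, -0.2, 0, 0],
    [0.51, -0.01, 0.03, 0, -0.25, 0, 0],
    [0.51, -0.01, 0.03, 0, -0.25, 0, 0],
    [0.51, -0.01, 0.03, 0, -0.25, 0, 0],
    [0.51, -0.01, 0.03, 0, -0.25, 0, 0],
    [0.51, -0.01, 0.03, 0, -0.25, 0, 0],
    [0.51, -0.01, 0.03, 0, -0.25, 0, 0]
  ]
}}

```text
time_s: 10.35
tool_pos: [0.4282, 0.223, 0.1144]
tool_rot: [179.8, 21.3, 175.8]
force: [-0.9, 0.4, -0.4]
grip_width: 0.0004
grasp_force: 0.0
```

```bash
python3 -c "
from h import *
go([.4295,.2225,.014],[180,22,175.7])
print(env.get_obs()['grip_width'])"
```

```text
t 10.35 pos [0.4282 0.223  0.1144] [179.79  21.29 175.77] q [ 24. -14. -59. 127.   2.  44.  49.] F [-0.94  0.44 -0.35]
shift [ 0.176 -0.004  0.47 ] turn [ 0.003 -0.008  0.001]
0.00043211375390101814
```

Emit:
{"method": "apply_moves", "body": {
  "moves": [
    [0.07, 0, 0.2, 0, 0, 0, 0],
    [0.12, 0, 0.33, 0, 0, 0, 0],
    [0.176, 0, 0.47, 0, 0, 0, 0],
    [0.176, 0, 0.47, 0, 0, 0, 0],
    [0.176, 0, 0.47, 0, 0, 0, 0]
  ]
}}

```text
time_s: 10.85
tool_pos: [0.4276, 0.2225, 0.0118]
tool_rot: [179.8, 21.0, 175.8]
force: [0.3, 0.3, 0.3]
grip_width: 0.0005
grasp_force: 0.0
```

```bash
python3 -c "
from h import *
go([.465,.220,.014],[180,22,175.7])
go([.4295+.09,.2225-.09*.075,.014],[180,22,175.7])
print(env.get_obs()['grip_width'])"
```

```text
t 10.85 pos [0.4276 0.2225 0.0118] [179.8   21.03 175.78] q [ 30.   9. -73. 132.  41.  37.  13.] F [0.26 0.29 0.26]
shift [-0.179  0.001  0.057] turn [ 0.003 -0.011  0.001]
t 10.85 pos [0.4276 0.2225 0.0118] [179.8   21.03 175.78] q [ 30.   9. -73. 132.  41.  37.  13.] F [0.26 0.29 0.26]
shift [-0.434 -0.     0.155] turn [ 0.003 -0.011  0.001]
0.0005265923302191157
```

Emit:
{"method": "apply_moves", "body": {
  "moves": [
    [-0.074, 0, 0.017, 0, 0, 0, 0],
    [-0.13, 0, 0.038, 0, 0, 0, 0],
    [-0.153, 0, 0.047, 0, 0, 0, 0],
    [-0.176, 0, 0.056, 0, 0, 0, 0],
    [-0.2, 0, 0.065, 0, 0, 0, 0],
    [-0.237, 0, 0.08, 0, 0, 0, 0],
    [-0.274, 0, 0.094, 0, 0, 0, 0],
    [-0.312, 0, 0.108, 0, 0, 0, 0],
    [-0.349, 0, 0.122, 0, 0, 0, 0],
    [-0.386, 0, 0.137, 0, 0, 0, 0]
  ]
}}

```text
time_s: 11.85
tool_pos: [0.5114, 0.216, 0.0169]
tool_rot: [-180.0, 21.5, 175.9]
force: [-0.2, 0.7, 0.5]
grip_width: 0.0006
grasp_force: 0.2
```

```bash
python3 - <<'E'
from h import *
c=viewer.get_calibration('wrist');im=viewer.read_camera('wrist')
go([.545,.2145,.014],[180,22,175.7])
cv2.imwrite('pics/w5.png',im[:,:,::-1])
print(boxes_of('wrist','drawer_knob')[:1])
E
```

```text
t 11.9 pos [0.5128 0.2157 0.0172] [179.97  21.52 175.8 ] q [ 25.  19. -64. 123.  50.  41.  14.] F [1.02 1.2  0.68]
shift [-0.144  0.006  0.074] turn [ 0.001 -0.006  0.001]
[]
```

View pics/w5.png

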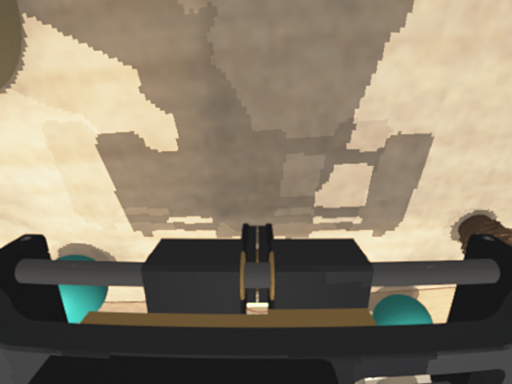

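Emit:
{"method": "apply_moves", "body": {
  "moves": [
    [-0.028, 0, 0.013, 0, 0, 0, 0],
    [-0.056, 0, 0.024, 0, 0, 0, 0],
    [-0.079, 0, 0.034, 0, 0, 0, 0],
    [-0.093, 0, 0.039, 0, 0, 0, 0],
    [-0.107, 0, 0.044, 0, 0, 0, 0],
    [-0.121, 0, 0.05, 0, 0, 0, 0],
    [-0.121, 0, 0.05, 0, 0, 0, 0]
  ]
}}

```text
time_s: 12.65
tool_pos: [0.5373, 0.2141, 0.0166]
tool_rot: [180.0, 21.5, 175.9]
force: [1.2, -0.8, 0.3]
grip_width: 0.0002
grasp_force: 0.0
```

```bash
python3 - <<'E'
from h import *
F=[]
for n in ['scene','top']*2:
    viewer.read_camera(n);c=viewer.get_calibration(n);F.append(env.get_obs()['force'])
    for t,z in [('drawer_knob',.021),('candle',.07),('drawer',.03)]:
        print(n,t,[(np.round(b['location'],1).tolist(),round(b['conf'],2),at_z(c,b['location'],z)[:2].round(3).tolist()) for b in boxes_of(n,t)[:3]])
    F.append(env.get_obs()['force'])
print(np.mean(F,0),np.std(F,0))
go([.545,.2145,.016],[180,22,175.7])
E
```

```text
scene drawer_knob []
scene candle [([240.3, 309.7], 0.84, [0.316, 0.288]), ([136.9, 267.3], 0.78, [0.584, 0.355]), ([171.8, 228.4], 0.72, [0.626, 0.209])]
scene drawer []
top drawer_knob [([186.7, 187.9], 0.68, [0.558, 0.204])]
top candle [([150.8, 167.5], 0.59, [0.618, 0.315]), ([180.1, 165.3], 0.58, [0.625, 0.219]), ([225.6, 189.3], 0.5, [0.544, 0.068])]
top drawer []
scene drawer_knob []
scene candle [([237.2, 306.0], 0.95, [0.327, 0.285]), ([138.5, 267.3], 0.86, [0.581, 0.353]), ([168.4, 226.9], 0.63, [0.637, 0.211])]
scene drawer []
top drawer_knob [([181.9, 184.5], 0.42, [0.57, 0.221])]
top candle [([225.7, 189.0], 0.71, [0.545, 0.067])]
top drawer [([184.7, 181.9], 0.43, [0.577, 0.21])]
[-0.11992313  0.0019407   0.08851653] [0.67858512 0.53645523 0.24286613]
t 13.45 pos [0.5368 0.2142 0.0165] [-179.99   21.49  175.89] q [ 24.  22. -62. 121.  52.  42.  15.] F [-0.3  -0.21 -0.35]
shift [-0.037  0.004  0.017] turn [ 0.001 -0.006  0.002]
```

Emit:
{"method": "apply_moves", "body": {
  "moves": [
    [-0.009, 0, 0.004, 0, 0, 0, 0],
    [-0.018, 0, 0.007, 0, 0, 0, 0],
    [-0.028, 0, 0.011, 0, 0, 0, 0],
    [-0.037, 0, 0.015, 0, 0, 0, 0]
  ]
}}

```text
time_s: 13.85
tool_pos: [0.5439, 0.2139, 0.0159]
tool_rot: [-180.0, 21.4, 175.9]
force: [-5.9, -0.1, 3.1]
grip_width: 0.0004
grasp_force: 2.6
```

Emit:
{"method": "apply_moves", "body": {
  "moves": [
    [-0.009, 0, 0.004, 0, 0, 0, 0],
    [-0.018, 0, 0.007, 0, 0, 0, 0]
  ]
}}

```text
time_s: 14.05
tool_pos: [0.5475, 0.214, 0.0159]
tool_rot: [-180.0, 21.4, 175.9]
force: [-4.7, 0.8, 2.0]
grip_width: 0.0003
grasp_force: 2.5
```

```bash
python3 - <<'E'
from h import *
F=[]
for i in range(6):
    viewer.read_camera('scene');F.append(env.get_obs()['force'])
print(np.mean(F,0))
go([.545,.2145,.016],[180,22,175.7])
E
```

```text
[-4.66178849  0.44287197  2.10719533]
t 14.35 pos [0.548  0.2138 0.0161] [180.    21.44 175.92] q [ 24.  23. -62. 120.  53.  43.  15.] F [-4.43  0.5   1.06]
shift [ 0.014  0.003 -0.005] turn [ 0.001 -0.007  0.002]
```

Emit:
{"method": "apply_moves", "body": {
  "moves": [
    [0.05, 0, -0.02, 0, 0, 0, 0],
    [0.16, 0, -0.06, 0, 0, 0, 0],
    [0.28, 0, -0.107, 0, 0, 0, 0],
    [0.2, 0, -0.35, 0, 0, 0, 0.5],
    [0.1, 0, -0.58, 0, 0.1, 0, 1],
    [0.0, 0, -0.8, 0, 0.2, 0, 1],
    [0.0, 0, -0.8, 0, 0.25, 0, 1],
    [0.0, 0, -0.8, 0, 0.25, 0, 1]
  ]
}}

```text
time_s: 15.15
tool_pos: [0.4961, 0.2159, 0.1676]
tool_rot: [179.7, 0.1, 175.4]
force: [0.9, 0.9, 0.1]
grip_width: 0.0325
grasp_force: 0.0
```

```bash
python3 - <<'E'
from h import *
for n in ['scene','top']:
    viewer.read_camera(n);c=viewer.get_calibration(n)
    for t,z in [('drawer_knob',.021),('candle',.07),('caddy',.05)]:
        print(n,t,[(np.round(b['location'],1).tolist(),round(b['conf'],2),at_z(c,b['location'],z)[:2].round(3).tolist()) for b in boxes_of(n,t)[:3]])
go([.55,.21,.26],[180,0,85.7])
E
```

```text
scene drawer_knob [([185.9, 252.8], 0.62, [0.568, 0.217]), ([165.1, 239.5], 0.22, [0.65, 0.22])]
scene candle [([236.8, 308.9], 0.91, [0.323, 0.291]), ([225.6, 228.4], 0.78, [0.514, 0.115]), ([226.9, 199.8], 0.75, [0.596, 0.018])]
scene caddy [([165.3, 238.1], 0.8, [0.628, 0.233])]
top drawer_knob []
top candle [([227.3, 189.0], 0.67, [0.545, 0.062]), ([180.5, 162.1], 0.57, [0.636, 0.218])]
top caddy [([185.0, 156.0], 0.78, [0.662, 0.207]), ([254.0, 154.1], 0.49, [0.667, -0.024])]
t 15.55 pos [0.4891 0.2176 0.1649] [-1.7987e+02  5.0000e-02  1.7597e+02] q [ 34.  19. -71. 102.  19.  73.  44.] F [ 0.94  0.95 -0.58]
shift [-0.307 -0.017 -0.475] turn [-1.00e-03  2.00e-03  1.05e+00]
```

Emit:
{"method": "apply_moves", "body": {
  "moves": [
    [0, 0, -0.2, 0, 0, 0, 1],
    [0, 0, -0.4, 0, 0, 0.08, 1],
    [-0.1, -0.05, -0.52, 0, 0, 0.2, 1],
    [-0.2, -0.1, -0.52, 0, 0, 0.98, 1],
    [-0.3, -0.12, -0.52, 0, 0, 0.98, 1],
    [-0.3, -0.12, -0.52, 0, 0, 0.98, 1],
    [-0.3, -0.12, -0.52, 0, 0, 0.98, 1],
    [-0.3, -0.12, -0.52, 0, 0, 0.98, 1],
    [-0.3, -0.12, -0.52, 0, 0, 0.98, 1],
    [-0.3, -0.12, -0.52, 0, 0, 0.98, 1],
    [-0.3, -0.12, -0.52, 0, 0, 0.98, 1],
    [-0.3, -0.12, -0.52, 0, 0, 0.98, 1],
    [-0.3, -0.12, -0.52, 0, 0, 0.98, 1],
    [-0.3, -0.12, -0.52, 0, 0, 0.98, 1]
  ]
}}

```text
time_s: 16.95
tool_pos: [0.5481, 0.1894, 0.2693]
tool_rot: [180.0, 0.0, 91.8]
force: [0.2, 0.3, 0.7]
grip_width: 0.0871
grasp_force: 0.0
```

```bash
python3 - <<'E'
from h import *
c=viewer.get_calibration('wrist');im=viewer.read_camera('wrist');save('w6',im)
go([.635,.2075,.26],[180,0,85.7])
print('expect bar',[proj(c,p).round() for p in ([.635,.2075,.156],[.639,.2575,.156],[.631,.1575,.156])])
for t in ['handle','caddy','candle']:
    ms=masks_of('wrist',t)
    for m in ms[:2]:
        ys,xs=np.nonzero(m['pixels']); print(t,round(m['conf'],2),np.round(m['location']),xs.min(),xs.max(),ys.min(),ys.max(),len(xs))
    if t=='handle' and ms:
        M=ms[0]['pixels']
        hsv=cv2.cvtColor(im,cv2.COLOR_RGB2HSV)
        d=M&(im.max(2)<110)
        ys,xs=np.nonzero(d)
        P=np.array([at_z(c,q,.156)[:2] for q in zip(xs,ys)])
        print('dark',len(xs),cv2.minAreaRect((P*1000).astype(np.float32)))
        for r in range(ys.min(),ys.max()+1,4):
            q=xs[ys==r]
            if len(q): print(r,q.min(),q.max(),len(q),at_z(c,((q.min()+q.max())/2,r),.156)[:2].round(3))
E
```

```text
t 17.0 pos [0.5482 0.1894 0.2693] [-1.800e+02  2.000e-02  9.178e+01] q [ 24.  15. -55.  88.  13.  83. -29.] F [-0.3   0.58  0.63]
shift [0.077 0.437 0.046] turn [0.    0.    0.071]
expect bar [array([344., 175.]), array([354., 124.]), array([335., 221.])]
handle 0.72 [308. 152.] 264 371 104 224 7345
dark 2981 ((606.3445434570312, 214.38778686523438), (115.07762145996094, 87.2414321899414), 85.61919403076172)
107 294 312 19 [0.588 0.271]
111 294 354 57 [0.608 0.269]
115 281 370 30 [0.61  0.265]
119 280 370 25 [0.61  0.261]
123 279 354 19 [0.602 0.257]
127 278 355 12 [0.603 0.253]
131 278 354 12 [0.602 0.25 ]
135 277 353 12 [0.602 0.246]
139 277 352 12 [0.602 0.242]
143 277 351 11 [0.601 0.238]
147 277 351 21 [0.602 0.234]
151 275 350 22 [0.601 0.23 ]
155 275 350 23 [0.601 0.226]
159 275 349 21 [0.601 0.222]
163 274 348 22 [0.6   0.218]
167 274 347 21 [0.6   0.214]
171 273 346 22 [0.599 0.21 ]
175 273 346 22 [0.6   0.206]
179 275 345 19 [0.601 0.202]
183 284 344 21 [0.605 0.198]
187 283 343 32 [0.604 0.194]
191 286 343 33 [0.606 0.189]
195 291 342 34 [0.609 0.185]
199 294 342 37 [0.611 0.181]
203 299 343 39 [0.614 0.177]
207 304 343 40 [0.617 0.172]
211 308 344 37 [0.62  0.168]
215 312 347 36 [0.625 0.164]
219 314 349 35 [0.627 0.159]
223 335 348 9 [0.638 0.155]
caddy 0.66 [329. 160.] 264 371 105 224 7223
candle 0.95 [259. 234.] 239 269 219 249 768
candle 0.86 [319. 158.] 303 334 137 175 954
```

```bash
python3 - <<'E'
from h import *
im=cv2.imread('pics/w6.png')[:,:,::-1].astype(int); c=viewer.get_calibration('wrist')
for r in (130,150,170,190,205): print(r,' '.join(f"{x}:{im[r,x].sum()//3}" for x in range(322,364)))
print(' '.join(f"{y}:{im[y,348-(y-130)//9].sum()//3}" for y in range(96,236,2)))
E
```

```text
130 322:144 323:122 324:124 325:126 326:127 327:127 328:128 329:130 330:130 331:132 332:132 333:137 334:174 335:194 336:140 337:64 338:32 339:37 340:48 341:61 342:70 343:76 344:84 345:89 346:91 347:88 348:87 349:86 350:84 351:83 352:82 353:78 354:69 355:98 356:175 357:213 358:217 359:218 360:210 361:175 362:169 363:174
150 322:153 323:141 324:138 325:139 326:140 327:140 328:140 329:140 330:141 331:137 332:113 333:59 334:30 335:33 336:36 337:40 338:47 339:49 340:52 341:57 342:57 343:55 344:55 345:54 346:54 347:53 348:54 349:53 350:46 351:77 352:151 353:200 354:209 355:208 356:197 357:179 358:166 359:166 360:165 361:163 362:163 363:164
170 322:127 323:128 324:129 325:130 326:131 327:133 328:126 329:77 330:35 331:32 332:36 333:39 334:45 335:49 336:52 337:55 338:57 339:56 340:55 341:55 342:55 343:55 344:53 345:53 346:47 347:80 348:158 349:210 350:212 351:209 352:198 353:173 354:157 355:156 356:156 357:157 358:156 359:155 360:156 361:157 362:158 363:157
190 322:187 323:169 324:152 325:109 326:55 327:31 328:32 329:37 330:44 331:48 332:53 333:54 334:57 335:57 336:55 337:54 338:55 339:53 340
[... 299 characters left out ...]
47 338:47 339:46 340:45 341:41 342:36 343:70 344:129 345:174 346:179 347:174 348:174 349:176 350:180 351:184 352:186 353:184 354:182 355:184 356:185 357:183 358:180 359:180 360:180 361:180 362:180 363:181
96:163 98:167 100:173 102:176 104:171 106:174 108:179 110:165 112:68 114:83 116:85 118:82 120:63 122:57 124:78 126:86 128:85 130:87 132:86 134:85 136:86 138:84 140:85 142:84 144:81 146:53 148:54 150:54 152:54 154:53 156:54 158:54 160:53 162:55 164:53 166:55 168:53 170:53 172:53 174:52 176:54 178:53 180:52 182:50 184:52 186:51 188:49 190:48 192:53 194:47 196:47 198:46 200:43 202:45 204:46 206:44 208:42 210:42 212:42 214:36 216:40 218:51 220:80 222:68 224:23 226:19 228:20 230:24 232:26 234:27
```

```bash
python3 - <<'E'
from h import *
c=viewer.get_calibration('wrist')
E=np.array([at_z(c,p,.156)[:2] for p in [(354.9,130),(350.8,150),(346.9,170),(342.9,190)]]);print(E)
d=np.polyfit(E[:,1],E[:,0],1);print('yaw',-np.degrees(np.arctan(d[0])))
print('ends',at_z(c,(350,111),.156)[:2],at_z(c,(343,222),.156)[:2])
for y in (.205,.208,.211): print(y,np.polyval(d,y)-.008)
E
```

```text
[[0.64047143 0.25177576]
 [0.63874881 0.23231891]
 [0.63723134 0.2121573 ]
 [0.63561516 0.19119132]]
yaw -4.552712810682744
ends [0.63364613 0.26931279] [0.63999371 0.15589911]
0.205 0.6286740988958294
0.208 0.6289129813500478
0.211 0.6291518638042664
```

```bash
python3 -c "
from h import *
go([.629,.2085,.23],[180,0,85.5])"
```

```text
t 17.15 pos [0.5483 0.1893 0.2692] [-179.99    0.     91.71] q [ 24.  15. -55.  88.  13.  83. -30.] F [-0.68 -0.06 -0.2 ]
shift [0.084 0.406 0.196] turn [-0.     0.     0.072]
```

Emit:
{"method": "apply_moves", "body": {
  "moves": [
    [0.04, 0.2, 0, 0, 0, 0.07, 1],
    [0.084, 0.405, 0.05, 0, 0, 0.072, 1],
    [0.084, 0.405, 0.2, 0, 0, 0.072, 1],
    [0.084, 0.405, 0.2, 0, 0, 0.072, 1],
    [0.084, 0.405, 0.2, 0, 0, 0.072, 1]
  ]
}}

```text
time_s: 17.65
tool_pos: [0.6281, 0.2086, 0.2292]
tool_rot: [-179.9, 0.0, 85.5]
force: [-0.9, 0.4, 0.5]
grip_width: 0.0873
grasp_force: 0.0
```

```bash
python3 -c "
from h import *
go([.629,.2085,.126],[180,0,85.5])"
```

```text
t 17.65 pos [0.6281 0.2086 0.2292] [-1.799e+02  2.000e-02  8.553e+01] q [ 16.  28. -51.  79.  21.  83. -39.] F [-0.93  0.44  0.46]
shift [0.    0.005 0.516] turn [-0.001  0.     0.   ]
```

Emit:
{"method": "apply_moves", "body": {
  "moves": [
    [0, 0, 0.2, 0, 0, 0, 1],
    [0, 0, 0.4, 0, 0, 0, 1],
    [0, 0.005, 0.515, 0, 0, 0, 1],
    [0, 0.005, 0.515, 0, 0, 0, 0.4],
    [0, 0.005, 0.515, 0, 0, 0, 0.4],
    [0, 0.005, 0.515, 0, 0, 0, 0.4],
    [0, 0.005, 0.515, 0, 0, 0, 0.4],
    [0, 0.005, 0.515, 0, 0, 0, 0.34],
    [0, 0.005, 0.515, 0, 0, 0, 0.3],
    [0, 0.005, 0.515, 0, 0, 0, 0.26],
    [0, 0.005, 0.515, 0, 0, 0, 0.22],
    [0, 0.005, 0.515, 0, 0, 0, 0.18],
    [0, 0.005, 0.515, 0, 0, 0, 0.14],
    [0, 0.005, 0.515, 0, 0, 0, 0.1],
    [0, 0.005, 0.515, 0, 0, 0, 0.1]
  ],
  "grip_force": 8
}}

```text
time_s: 19.15
tool_pos: [0.6306, 0.2083, 0.1266]
tool_rot: [179.9, -0.0, 85.5]
force: [2.9, 0.3, 1.1]
grip_width: 0.0158
grasp_force: 8.0
```

```bash
python3 -c "
from h import *
go([.629,.2085,.126],[180,0,85.5]);o=env.get_obs();print(o['grip_width'],o['grasp_force'],o['wrist_torque'])"
```

```text
t 19.15 pos [0.6306 0.2083 0.1266] [ 1.7991e+02 -2.0000e-02  8.5460e+01] q [ 15.  32. -49.  86.  24.  73. -42.] F [2.93 0.33 1.08]
shift [ 0.    -0.008  0.003] turn [ 0.001 -0.    -0.001]
0.01583507541218419 8.009432675899006 [-0.03971353 -0.73902751  0.04141459]
```

Emit:
{"method": "apply_moves", "body": {
  "moves": [
    [0, 0.012, 0, 0, 0, 0, 0.05],
    [0, 0.012, 0, 0, 0, 0, 0.05],
    [0, 0.012, 0, 0, 0, 0, 0.05],
    [0, 0.012, -0.01, 0, 0, 0, 0.05],
    [0, 0.012, -0.03, 0, 0, 0, 0.05],
    [0, 0.012, -0.06, 0, 0, 0, 0.05],
    [0, 0.012, -0.1, 0, 0, 0, 0.05],
    [0, 0.012, -0.15, 0, 0, 0, 0.05],
    [0, 0.012, -0.2, 0, 0, 0, 0.05],
    [0, 0.012, -0.25, 0, 0, 0, 0.05],
    [0, 0.012, -0.29, 0, 0, 0, 0.05],
    [0, 0.012, -0.31, 0, 0, 0, 0.05],
    [0, 0.012, -0.31, 0, 0, 0, 0.05]
  ],
  "grip_force": 40
}}

```text
time_s: 20.45
tool_pos: [0.6325, 0.2085, 0.1892]
tool_rot: [179.9, -0.0, 85.5]
force: [-0.4, 0.3, -7.5]
grip_width: 0.0159
grasp_force: 40.0
```

```bash
python3 - <<'E'
from h import *
c=viewer.get_calibration('wrist');im=viewer.read_camera('wrist');save('w7',im)
go([.596,-.215,.232],[180,0,85.5]);o=env.get_obs();print(o['grip_width'],o['grasp_force'],o['wrist_torque'])
for t in ['candle','drawer_knob','caddy']:
    print(t,[(round(m['conf'],2),np.round(m['location'])) for m in boxes_of('wrist',t)])
viewer.read_camera('scene')
for t in ['candle','drawer_knob','caddy','match_box']:
    print(t,[(round(m['conf'],2),np.round(m['location'])) for m in boxes_of('scene',t)])
E
```

```text
t 20.5 pos [0.6322 0.2082 0.1885] [179.98   0.    85.47] q [ 15.  29. -50.  82.  22.  79. -40.] F [-0.74  1.1  -6.53]
shift [-2.124 -0.014 -0.217] turn [ 0.  0. -0.]
0.015680044631257765 39.968092096969485 [-0.06008329 -0.11874626 -0.00659466]
candle [(0.78, array([234.,  66.])), (0.57, array([272., 205.])), (0.46, array([260., 184.]))]
drawer_knob [(0.65, array([187., 190.]))]
caddy [(0.56, array([255., 184.]))]
candle [(0.95, array([240., 306.])), (0.85, array([166., 207.])), (0.83, array([138., 267.])), (0.59, array([226., 229.])), (0.44, array([222., 198.]))]
drawer_knob [(0.72, array([186., 236.]))]
caddy [(0.83, array([167., 220.]))]
match_box []
```

Emit:
{"method": "apply_moves", "body": {
  "moves": [
    [0, 0, -0.02, 0, 0, 0, 0.05],
    [0, 0, -0.06, 0, 0, 0, 0.05],
    [0, 0, -0.11, 0, 0, 0, 0.05],
    [0, -0.02, -0.16, 0, 0, 0, 0.05],
    [0, -0.04, -0.2, 0, 0, 0, 0.05],
    [-0.02, -0.07, -0.22, 0, 0, 0, 0.05],
    [-0.05, -0.09, -0.22, 0, 0, 0, 0.05],
    [-0.1, -0.1, -0.22, 0, 0, 0, 0.05],
    [-0.16, -0.1, -0.22, 0, 0, 0, 0.05],
    [-0.23, -0.1, -0.22, 0, 0, 0, 0.05],
    [-0.31, -0.1, -0.22, 0, 0, 0, 0.05],
    [-0.39, -0.1, -0.22, 0, 0, 0, 0.05],
    [-0.47, -0.1, -0.22, 0, 0, 0, 0.05],
    [-0.55, -0.1, -0.22, 0, 0, 0, 0.05],
    [-0.63, -0.1, -0.22, 0, 0, 0, 0.05],
    [-0.71, -0.1, -0.22, 0, 0, 0, 0.05],
    [-0.79, -0.1, -0.22, 0, 0, 0, 0.05],
    [-0.86, -0.1, -0.22, 0, 0, 0, 0.05],
    [-0.92, -0.1, -0.22, 0, 0, 0, 0.05],
    [-0.96, -0.1, -0.22, 0, 0, 0, 0.05]
  ]
}}

```text
time_s: 22.9
tool_pos: [0.597, 0.0165, 0.2322]
tool_rot: [-180.0, 0.0, 85.4]
force: [-0.0, 0.4, -6.4]
grip_width: 0.0152
grasp_force: 40.0
```

```bash
python3 -c "
from h import *
go([.596,-.215,.232],[180,0,85.5]);o=env.get_obs();print(o['grip_width'],o['grasp_force'],o['wrist_torque'])
viewer.read_camera('wrist');print([(round(m['conf'],2),np.round(m['location'])) for m in boxes_of('wrist','candle')])"
```

```text
t 22.9 pos [0.597  0.0165 0.2322] [-1.800e+02  4.000e-02  8.539e+01] q [ 37.  18. -51.  89.  14.  80. -19.] F [-0.03  0.35 -6.42]
shift [-1.154  0.088  0.002] turn [-0.     0.    -0.001]
0.0151755392847255 39.967049611732364 [ 0.02355217 -0.12185527  0.02713084]
[(0.85, array([216., 120.])), (0.62, array([35.,  4.])), (0.58, array([272., 204.])), (0.24, array([253., 187.]))]
```

Emit:
{"method": "apply_moves", "body": {
  "moves": [
    [-0.02, 0, 0, 0, 0, 0, 0.05],
    [-0.06, 0, 0, 0, 0, 0, 0.05],
    [-0.11, 0, 0, 0, 0, 0, 0.05],
    [-0.17, 0.01, 0, 0, 0, 0, 0.05],
    [-0.24, 0.02, 0, 0, 0, 0, 0.05],
    [-0.32, 0.03, 0, 0, 0, 0, 0.05],
    [-0.4, 0.04, 0, 0, 0, 0, 0.05],
    [-0.48, 0.05, 0, 0, 0, 0, 0.05],
    [-0.56, 0.06, 0, 0, 0, 0, 0.05],
    [-0.64, 0.07, 0, 0, 0, 0, 0.05],
    [-0.72, 0.08, 0, 0, 0, 0, 0.05],
    [-0.79, 0.085, 0, 0, 0, 0, 0.05],
    [-0.85, 0.085, 0, 0, 0, 0, 0.05],
    [-0.9, 0.085, 0, 0, 0, 0, 0.05],
    [-0.94, 0.085, 0, 0, 0, 0, 0.05],
    [-0.96, 0.085, 0, 0, 0, 0, 0.05],
    [-0.96, 0.085, 0, 0, 0, 0, 0.05]
  ]
}}

```text
time_s: 24.7
tool_pos: [0.5988, -0.1749, 0.2323]
tool_rot: [-180.0, 0.0, 85.4]
force: [-0.5, -1.0, -6.3]
grip_width: 0.0158
grasp_force: 40.0
```

Emit:
{"method": "apply_moves", "body": {
  "moves": [
    [-0.02, 0, 0, 0, 0, 0, 0.05],
    [-0.06, 0, 0, 0, 0, 0, 0.05],
    [-0.11, 0, 0, 0, 0, 0, 0.05],
    [-0.15, 0, 0, 0, 0, 0, 0.05],
    [-0.18, 0, 0, 0, 0, 0, 0.05],
    [-0.195, 0, 0, 0, 0, 0, 0.05],
    [-0.195, 0, 0, 0, 0, 0, 0.05],
    [-0.195, 0, 0, 0, 0, 0, 0.05],
    [-0.195, 0, 0, 0, 0, 0, 0.05],
    [-0.195, 0, 0, 0, 0, 0, 0.05]
  ]
}}

```text
time_s: 25.7
tool_pos: [0.5959, -0.2126, 0.2324]
tool_rot: [180.0, -0.0, 85.5]
force: [-0.4, 0.8, -6.4]
grip_width: 0.0157
grasp_force: 40.0
```

```bash
python3 - <<'E'
from h import *
viewer.read_camera('wrist');print([(round(m['conf'],2),np.round(m['location'])) for m in boxes_of('wrist','candle')])
for n in ['scene','top']:
    viewer.read_camera(n); c=viewer.get_calibration(n)
    print('exp candle',proj(c,[.596,-.215,.175]),'knob',proj(c,[.596-.079,-.209,.126]))
    for t in ['candle','drawer_knob','caddy','match_box','spinning_top','balm_tin','calendar_block']:
        print(t,[(round(m['conf'],2),np.round(m['location']).tolist()) for m in boxes_of(n,t)])
go([.596,-.215,.232],[180,0,85.5]);o=env.get_obs();print(o['grip_width'],o['grasp_force'],o['wrist_torque'])
E
```

```text
[(0.85, array([272., 205.]))]
exp candle [274.42325694 140.52492441] knob [292.43199487 162.5140967 ]
candle [(0.74, [240.0, 306.0]), (0.66, [225.0, 226.0]), (0.53, [138.0, 265.0]), (0.45, [273.0, 141.0]), (0.38, [285.0, 160.0])]
drawer_knob [(0.6, [286.0, 159.0]), (0.19, [205.0, 205.0])]
caddy [(0.6, [269.0, 147.0])]
match_box []
spinning_top [(0.72, [204.0, 205.0])]
balm_tin [(0.82, [223.0, 198.0])]
calendar_block [(0.73, [341.0, 176.0])]
exp candle [316.20544999 165.7005763 ] knob [312.82213876 194.28522597]
candle [(0.58, [167.0, 252.0]), (0.57, [152.0, 168.0]), (0.47, [225.0, 188.0])]
drawer_knob []
caddy [(0.89, [303.0, 167.0]), (0.57, [307.0, 185.0]), (0.44, [365.0, 228.0])]
match_box []
spinning_top [(0.75, [237.0, 154.0])]
balm_tin [(0.77, [256.0, 157.0])]
calendar_block [(0.53, [364.0, 228.0])]
t 26.6 pos [ 0.5958 -0.2132  0.2324] [1.800e+02 1.000e-02 8.547e+01] q [ 52.  22. -45.  84.  15.  81.   2.] F [ 0.66  0.42 -6.45]
shift [-0.009  0.002  0.002] turn [ 0.  0. -0.]
0.015547331546188477 39.96720775030553 [-0.05642756 -0.0310686   0.01122547]
```

```bash
python3 -c "
from cell import env
print(env.sign_off())"
```

```text
the job is handed in; nothing more can be done
None
```

I put the match box in the drawer, shut the drawer, and handed the job in with the arm still holding the caddy by its handle. It is level and still, with its feet about 10 cm above the middle of the pad. The candle is in its dish, the bystanders are where they were, and the clock read about 27 s. The box gripped at 36 mm rather than the stated 50 mm, and I judged the drawer shut from the push force and position, not from a picture.

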